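Make up the basket stack of a watch-parts cleaning machine

TASK

Make the cleaning-basket carrier ready for the machine: slip the loose basket of watch parts over the spindle, fully home on the basket that is already there, then slip the lid over the spindle, fully home on top of it. Keep the basket level so that no part spills, lower both all the way down in the grip rather than letting them drop, and leave the other things on the bench where they are.

Things in the scene. Friction and masses are not known exactly. Their poses are not given: they have to be found in the camera images.
- carrier: Basket carrier, fixed to the bench, all parts coaxial: black round stand (96 mm across, 16 high), aluminium plate (66 across, 5 thick), first steel basket (60 across, 24 high, rim 45 mm above the bench) with solid hub (18 across, flush with its rim), and upright steel spindle of 10 mm diameter, top 106 mm above the bench, last 10 mm tapering to 5 mm. Origin: spindle axis at bench height; z up.
- basket_seat (a point): Point on the spindle's axis 45 mm above the bench, level with the rim and hub of the first basket: where the centre of the loose basket's underside comes to rest.
- lid_seat (a point): Point on the spindle's axis 69 mm above the bench: where the centre of the lid's underside comes to rest when the loose basket is home below it.
- spindle_tip (a point): Centre of the top end of the spindle, 106 mm above the bench.
- basket: Loose round perforated steel basket with watch parts on its floor, open side up on the bench: 60 mm outside diameter, 24 high, wall 2, floor 3. Central tube (hub) 18 mm outside, bore 12 mm right through, flush with underside and rim: fits over the spindle. About 0.1 kg; rigid, can be gripped across its outside. Origin: centre of its underside; z up its axis; round, yaw does not matter.
- lid: Loose steel lid lying collar up on the bench: flat flange 60 mm in diameter, 4 thick, with a central knurled collar 22 mm outside diameter rising to 24 mm above the underside, bore 12 mm right through. About 0.09 kg; grip it by the collar. When home, the spindle stands 13 mm out of the collar. Origin: centre of its underside; z up its axis; yaw does not matter.
- loupe: Bystander: green eye loupe standing on its wide end, 42 mm across and 32 mm high. Origin: centre of its underside.
- cushion: Bystander: round blue movement cushion, 52 mm across, with a watch movement on it, 26 mm high together. Origin: centre of its underside.
- dish: Bystander: small empty glass dish, 60 mm across, 18 mm high, without a hub. Origin: centre of its underside.
- oil_stand: Bystander: aluminium oil stand, 45 x 112 mm plate (long side along its y) with a row of four lidded oil pots, 24 mm high. Origin: centre of its underside.
There are look-alikes about, which are no part of the job. Leave any purple look-alike of the lid alone.

How it is judged:
By the outcome, as a careful person would: the job done as asked, in the order asked, and still so for the second after the job is handed in, with the robot touching nothing.
It also fails if it takes over 59 s, if anything falls off the work surface, if the arm or the gripper's body presses on something with over 40 N, if the wrist force passes 120 N, or if a joint passes its speed limit or range.

ROBOT

A 6-joint arm with a two-finger parallel gripper is mounted at the origin on the work surface. World frame = base frame: x ahead of the robot, y to its left, z up, the work surface at z = 0. Lengths are in mm, angles in rad, forces in N, time in s.
With the tool pointing down it reaches from about 400 to 925 mm from the base axis. Payload 12.5 kg.
Tool frame: the origin (TCP) lies at the very end of the fingers, on their centre line; the grasp point (between the pads) lies 19 mm behind it (env.grip_point_offset is the distance from the TCP to the grasp point, in mm); z points along the fingers, y is the direction in which the jaws open and shut (so a half turn about z gives the same grasp; the last joint's range is limited). The gripper opens to 95 mm and grips with 3 to 60 N. Pads are 20 mm wide; open, the fingers measure 119 mm over their backs; the gripper's body (75 mm by 180 mm) begins 59 mm behind the grasp point.
Start: joints at [1.032, 0.491, 1.559, -0, 1.092, -0.106], TCP at [262.12, 567.397, 214.661] pointing down, gripper open.
Joint ranges: [-3.1, 3.1], [-0.84, 2.19], [0.05, 2.79], [-1.13, 4.28], [0.06, 2.93], [-2.69, 2.69]. Speed limits (rad/s): [2.22, 2.22, 2.79, 3.14, 3.14, 3.14].

INTERFACE

Orientations are given as [roll, pitch, yaw] about the fixed x, y, z axes, in that order (R = Rz(yaw) Ry(pitch) Rx(roll)).
In Python, from cell import env gives the robot as it stands.
- The arm moves only by the tool drive_tool, never from a script. Its argument "commands" is a list of rows, each an object of numbers: "dx", "dy", "dz": the shift along the world's x, y, z in mm; "yaw": the turn about the world's z in degrees. In form: [{"dx": .., "dy": .., "dz": .., "yaw": ..}, ...]. A call has 1 to 5 rows; each row shifts and turns the commanded pose from where the row before left it; what a row does not reach is not made up. A row lasts 1/12 s, in which the tool goes at most 41.7 mm and 7.16 degrees, less where a joint would pass 70% of its speed; a pose out of reach is approached as far as the arm can. A call with a gripper value outside its range is refused whole. "grip" is the opening, from 0 (shut) to 1 (fully open), set as the call begins (left out, the last holds). The fingers move at their own pace and stop on an object; the grip force is fixed at half the most. Time passes only in rows, so rows that do not move let the fingers close. It gives the time, the measured TCP pose, the force and the opening at its end, in the units of the state.
- env.state(): the state, without advancing time (a new reading comes with each control period).
- env.read_camera(name): name is "scene" or "top" or "wrist"; returns the picture (420x560x3 uint8, red, green, blue); there is no depth.
- env.calibration(name): a dict with "intrinsics" (3x3 intrinsics, pixels), "rvec" (rotation vector, rad) and "tvec" (3), from world to camera coordinates, as OpenCV has them. Camera axes: x right, y down, z forward; pixel columns grow to the right and rows downward; lengths in mm; the calibration is good to about 2 mm. The wrist camera is an equidistant fisheye: a pixel r from the principal point sees the ray r / f radians off the axis. A picture is of the moment at which its call begins: read the wrist's pose just before it. calibration takes no time and is no camera call; for the wrist camera it gives the pose at the moment of the call.
- env.job_done(): hands the job in, once; it reports no verdict.
Trained networks look in the newest picture that a camera, given by its name, has taken for a name from the list of things; names that differ only in an ending like _2 or _b are one class to them, and where a whole thing is asked for, a point or a joint stands for the part that bears it (a point fixed in the world has none). Each returns a list of dicts, best first, with "conf" (0 to 1); they miss things now and then, are a little off and sometimes report something else, mostly with a low value. They report only what shows in the picture. A call takes as long as a camera call. They do not tell look-alikes from the thing itself.
- env.trace(query, camera): "pixels" (420x560 bool, what is visible of it) and "pixel" ([column, row] in pixels, amid what is visible of it).
- env.place_of(query, camera): "pixel" ([column, row] in pixels: a listed point, or the origin of a listed thing).
The state is a dict: "t": time; "joints": joint angles; "qvel": joint speeds; "tau": joint torques, N m; "eef_pos": TCP position; "tcp_rot": TCP orientation; "ft_force": force on the tool from outside, world axes, zero at the start; "moment": the same for the moment, N m; "opening": opening from 0.0 (shut) to 1.0 (fully open).
Only numpy, scipy, OpenCV 4.12 (cv2) and the standard library are available. Lean on these libraries where they do the work, as an engineer would, in place of code of your own. Each camera call takes 0.05 s, during which the arm holds its last target.

## Working session

There is one attempt and no reset: what is moved stays moved. The work goes in short steps, Python scripts to look and compute and a tool call to move; the robot and the scene stay as the last step left them, time stands still between calls to the robot, and variables do not carry over. Pictures are saved under pics/ and viewed, and the job is handed in when it is done.

Besides the shell and the picture viewer there is one more tool, called after "Request:" by a JSON object that holds its "op" and its "data". drive_tool: Moves the arm, as the interface text tells. Its arguments: {"type":"object","properties":{"commands":{"type":"array"},"grip":{"type":"number"}},"required":["commands"]}

```bash
ls; mkdir -p pics
cat > h.py <<'E'
import numpy as np, cv2
from cell import env
def save(name,img,crop=None,scale=1):
    if crop: x0,y0,x1,y1=crop; img=img[y0:y1,x0:x1]
    img=cv2.resize(img,None,fx=scale,fy=scale,interpolation=cv2.INTER_CUBIC) if scale!=1 else img
    cv2.imwrite('pics/'+name,img[:,:,::-1])
def ray(cam,px,cal=None):
    c=cal or env.calibration(cam); K=np.array(c['intrinsics'],float); R=cv2.Rodrigues(np.array(c['rvec'],float))[0]; t=np.array(c['tvec'],float).ravel()
    if cam=='wrist':
        d=np.array([(px[0]-K[0,2])/K[0,0],(px[1]-K[1,2])/K[1,1]]); th=np.hypot(*d); v=np.array([*(d/max(th,1e-9)*np.sin(th)),np.cos(th)])
    else: v=np.array([(px[0]-K[0,2])/K[0,0],(px[1]-K[1,2])/K[1,1],1.])
    return -R.T@t, R.T@v
def at_z(cam,px,z,cal=None):
    o,d=ray(cam,px,cal); return o+d*(z-o[2])/d[2]
def proj(cam,P,cal=None):
    c=cal or env.calibration(cam); K=np.array(c['intrinsics'],float); R=cv2.Rodrigues(np.array(c['rvec'],float))[0]; t=np.array(c['tvec'],float).ravel()
    p=R@np.asarray(P,float)+t
    if cam=='wrist':
        r=np.hypot(p[0],p[1]); th=np.arctan2(r,p[2]); return np.array([K[0,2]+K[0,0]*th*p[0]/max(r,1e-9),K[1,2]+K[1,1]*th*p[1]/max(r,1e-9)])
    return np.array([K[0,0]*p[0]/p[2]+K[0,2],K[1,1]*p[1]/p[2]+K[1,2]])
E
python3 - <<'E'
from h import *
print({k:np.round(v,3) for k,v in env.state().items()})
for n in ('scene','top','wrist'):
    save(n+'0.png',env.read_camera(n))
    c=env.calibration(n); print(n,np.round(c['intrinsics'],1).tolist(), np.round(ray(n,(280,210))[0],0),np.round(ray(n,(280,210))[1],2))
for n in ('top','scene'):
  for q in ('basket','lid','spindle_tip','basket_seat','carrier','dish','loupe','cushion','oil_stand'):
    print(n,q,[(np.round(r['pixel'],1).tolist(),round(r['conf'],2)) for r in env.place_of(q,n)])
E
```

```text
pics
{'t': np.float64(0.0), 'joints': array([ 1.032,  0.492,  1.559,  0.   ,  1.092, -0.106]), 'qvel': array([-0.001,  0.001, -0.002, -0.   ,  0.001, -0.   ]), 'tau': array([ 1.0000e-03, -6.1265e+01, -2.5817e+01,  6.9000e-02,  4.8000e-02,
       -0.0000e+00]), 'eef_pos': array([261.967, 567.168, 214.061]), 'tcp_rot': array([-3.14 , -0.   ,  2.709]), 'ft_force': array([ 0.182, -1.026, -0.359]), 'moment': array([ 0.046, -0.016,  0.003]), 'opening': np.float64(0.999)}
scene [[499.7, 0.0, 282.7], [0.0, 499.7, 209.9], [0.0, 0.0, 1.0]] [1188. -139.  677.] [-0.73  0.15 -0.67]
top [[391.3, 0.0, 280.7], [0.0, 391.3, 211.2], [0.0, 0.0, 1.0]] [464. -12. 947.] [ 0.07  0.02 -1.  ]
wrist [[325.2, 0.0, 283.0], [0.0, 325.2, 206.9], [0.0, 0.0, 1.0]] [193. 600. 384.] [ 0.25 -0.13 -0.96]
top basket [([182.3, 232.1], 0.91)]
top lid [([394.6, 228.1], 0.97), ([402.1, 178.9], 0.73)]
top spindle_tip [([269.5, 214.9], 0.97)]
top basket_seat [([275.5, 213.9], 0.85), ([268.4, 212.7], 0.58)]
top carrier [([271.5, 215.0], 0.62)]
top dish [([264.7, 287.3], 0.56), ([268.2, 212.9], 0.32)]
top loupe [([359.7, 145.7], 0.48)]
top cushion [([204.2, 153.9], 0.85)]
top oil_stand [([274.0, 134.6], 0.93)]
scene basket [([389.4, 199.5], 0.62)]
scene lid [([124.5, 296.1], 0.93), ([132.0, 247.8], 0.7), ([183.8, 325.2], 0.43), ([294.5, 189.4], 0.4)]
scene spindle_tip [([293.2, 189.8], 0.71)]
scene basket_seat [([294.6, 213.8], 0.87)]
scene carrier [([291.8, 235.2], 0.83), ([295.0, 216.3], 0.45)]
scene dish [([281.5, 173.9], 0.92)]
scene loupe [([189.7, 323.2], 0.65), ([297.3, 216.5], 0.49), ([390.8, 197.7], 0.41)]
scene cushion [([402.5, 277.4], 0.76)]
scene oil_stand [([314.8, 319.1], 0.67)]
```

View pics/top0.png

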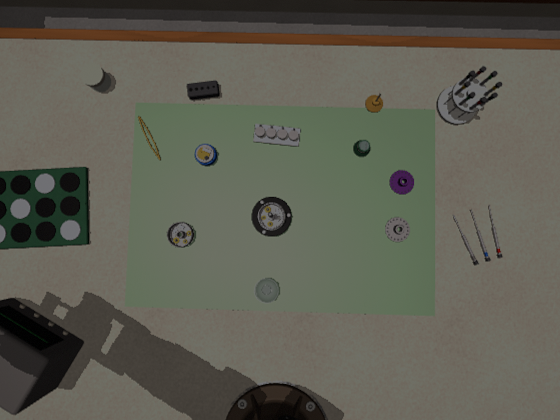

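View pics/scene0.png

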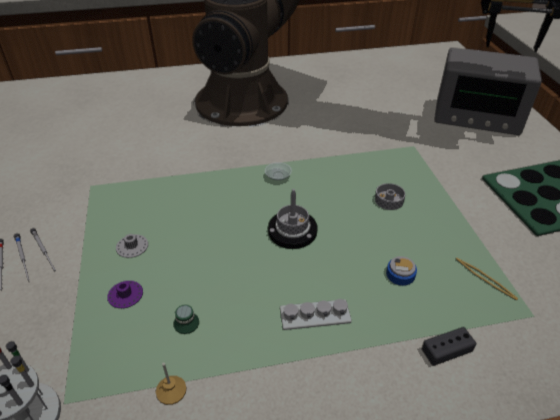

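View pics/wrist0.png

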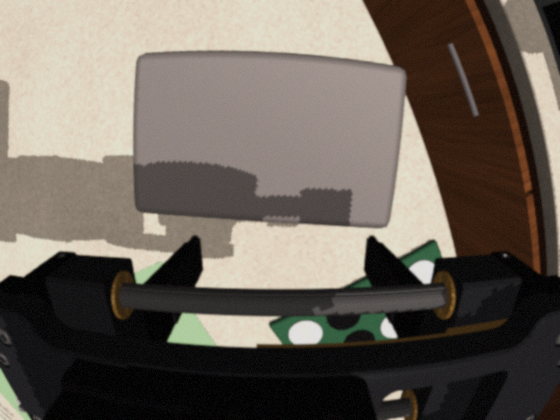

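The top view shows the loose basket at (181,234), the carrier at (271,216), the dish at (268,290), a silver lid at (398,230) and a purple look-alike at (402,182). There is also a brass object at (374,103). Candidates are lid (398,230) silver vs (402,182) purple, and basket (181,234) vs dish (268,290) vs the carrier's own basket (271,216). I choose the silver lid and (181,234), and will check both in crops.

Run:
```python
from h import *
T=env.read_camera('top');
a=[cv2.resize(T[y-30:y+30,x-30:x+30],(260,260),interpolation=cv2.INTER_CUBIC) for x,y in ((181,234),(271,216),(398,230))]
S=env.read_camera('scene')
b=[cv2.resize(S[y-30:y+30,x-30:x+30],(260,260),interpolation=cv2.INTER_CUBIC) for x,y in ((390,196),(293,213),(131,243))]
save('crop.png',np.vstack([np.hstack(a),np.hstack(b)]))
for cam in ('top','scene'):
  for q in ('basket','lid','carrier'):
    for r in env.trace(q,cam):
      m=r['pixels'].astype(np.uint8); ys,xs=np.nonzero(m)
      print(cam,q,round(r['conf'],2),'bbox',xs.min(),xs.max(),ys.min(),ys.max(),'n',len(xs),'mean',xs.mean().round(1),ys.mean().round(1))
print('basket top@z0',at_z('top',(182.3,232.1),0),'@24 c',at_z('top',(181,234),24), 'scene@0',at_z('scene',(389.4,199.5),0))
print('lid top',at_z('top',(394.6,228.1),0),'scene@0',at_z('scene',(132,247.8),0),at_z('scene',(124.5,296.1),0))
print('tip',at_z('top',(269.5,214.9),106),at_z('scene',(293.2,189.8),106),'seat',at_z('top',(275.5,213.9),45),at_z('scene',(294.6,213.8),45),'car',at_z('top',(271.5,215),0),at_z('scene',(291.8,235.2),0))
```

```text
top basket 0.86 bbox 168 193 222 247 n 533 mean 180.3 234.3
top lid 0.89 bbox 389 413 170 194 n 492 mean 401.3 181.9
top lid 0.85 bbox 385 409 217 241 n 491 mean 396.6 229.3
top lid 0.73 bbox 354 369 140 155 n 210 mean 361.3 147.7
top carrier 0.91 bbox 251 291 197 236 n 1260 mean 271.0 216.2
scene basket 0.85 bbox 375 404 183 209 n 669 mean 389.4 195.8
scene basket 0.29 bbox 116 147 232 257 n 608 mean 131.6 244.7
scene lid 0.79 bbox 117 147 234 256 n 547 mean 131.6 245.0
scene lid 0.77 bbox 106 142 280 307 n 804 mean 124.4 293.5
scene carrier 0.55 bbox 268 317 189 248 n 1773 mean 292.3 226.3
scene carrier 0.48 bbox 386 416 256 284 n 696 mean 400.7 270.5
basket top@z0 [471.96859791 237.57096896   0.        ] @24 c [467.20842223 234.10718402  24.        ] scene@0 [461.44547795 242.1287493    0.        ]
lid top [ 496.38865625 -275.24842018    0.        ] scene@0 [ 495.33793189 -279.94615475    0.        ] [ 609.11366258 -290.73145866    0.        ]
tip [513.5261672   22.94422367 106.        ] [515.02167767  22.99916804 106.        ] seat [519.79533251  11.71997896  45.        ] [512.75927707  27.23423228  45.        ] car [519.61195748  22.54874649   0.        ] [523.22655157  20.17123071   0.        ]
```

View pics/crop.png

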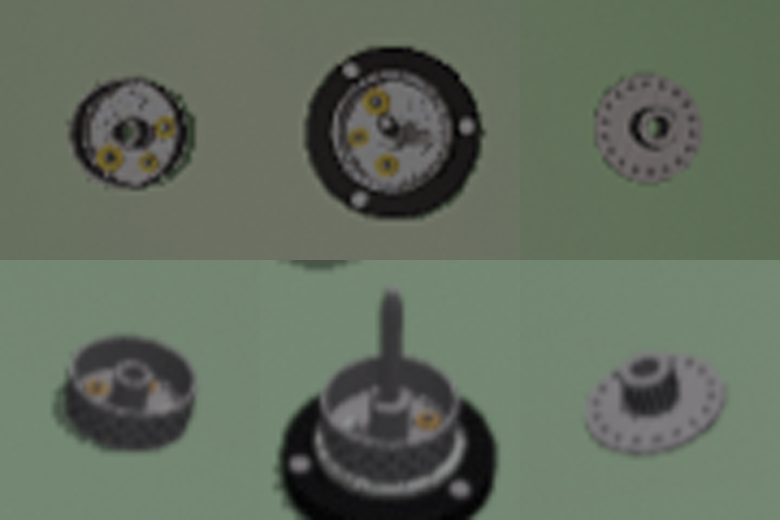

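The crops confirm the choices. The open steel basket with parts is at top (181,234), scene (389,196). The silver perforated lid with a knurled collar is at top (397,229), scene (131,245). The spindle tip is at about (514,23) in world coordinates. I'll go over the spindle first and measure it with the wrist camera.

Request:
{"op": "drive_tool", "data": {"commands": [{"dx": 12, "dy": -27}, {"dx": 12, "dy": -27}, {"dx": 13, "dy": -27}, {"dx": 13, "dy": -27}, {"dx": 13, "dy": -27}], "grip": 1}}

```text
invalid input
```

Request:
{"op": "drive_tool", "data": {"commands": [{"dx": 13, "dy": -27}, {"dx": 13, "dy": -27}, {"dx": 13, "dy": -27}, {"dx": 13, "dy": -27}, {"dx": 13, "dy": -27}]}}

```text
invalid input
```

Request:
{"op": "drive_tool", "data": {"commands": [{"dx": 13, "dy": -27}, {"dx": 13, "dy": -27}, {"dx": 13, "dy": -27}, {"dx": 13, "dy": -27}, {"dx": 13, "dy": -27}]}}

```text
invalid input
```

Request:
{"op": "drive_tool", "data": {"commands": [{"dx": 12, "dy": -28, "dz": -4}, {"dx": 12, "dy": -28, "dz": -4}, {"dx": 12, "dy": -28}, {"dx": 12, "dy": -28}, {"dx": 12, "dy": -28}]}}

```text
invalid input
```

Request:
{"op": "drive_tool", "data": {"commands": [{"dx": 12, "dy": -27, "dz": 0, "yaw": 0}, {"dx": 12, "dy": -27, "dz": 0, "yaw": 0}, {"dx": 13, "dy": -27, "dz": 0, "yaw": 0}, {"dx": 13, "dy": -27, "dz": 0, "yaw": 0}, {"dx": 13, "dy": -27, "dz": 0, "yaw": 0}], "grip": 1}}

```text
t: 1.87
eef_pos: [325.4, 431.2, 214.7]
tcp_rot: [3.141, 0.0, 2.709]
ft_force: [0.3, -0.3, -0.7]
opening: 1.001
```

Request:
{"op": "drive_tool", "data": {"commands": [{"dx": 13, "dy": -27, "dz": 0, "yaw": 0}, {"dx": 13, "dy": -27, "dz": 0, "yaw": 0}, {"dx": 13, "dy": -27, "dz": 0, "yaw": 0}, {"dx": 13, "dy": -27, "dz": 0, "yaw": 0}, {"dx": 13, "dy": -27, "dz": 0, "yaw": 0}]}}

```text
t: 2.28
eef_pos: [390.5, 296.1, 214.8]
tcp_rot: [3.141, 0.0, 2.709]
ft_force: [0.7, -1.0, 0.2]
opening: 1.003
```

Request:
{"op": "drive_tool", "data": {"commands": [{"dx": 13, "dy": -27, "dz": 0, "yaw": 0}, {"dx": 13, "dy": -27, "dz": 0, "yaw": 0}, {"dx": 13, "dy": -27, "dz": 0, "yaw": 0}, {"dx": 13, "dy": -27, "dz": 0, "yaw": 0}, {"dx": 13, "dy": -27, "dz": 0, "yaw": 0}]}}

```text
t: 2.7
eef_pos: [455.6, 161.0, 214.9]
tcp_rot: [3.141, 0.0, 2.709]
ft_force: [0.3, -0.4, -0.1]
opening: 0.999
```

Request:
{"op": "drive_tool", "data": {"commands": [{"dx": 12, "dy": -28, "dz": -4, "yaw": 0}, {"dx": 12, "dy": -28, "dz": -4, "yaw": 0}, {"dx": 12, "dy": -28, "dz": 0, "yaw": 0}, {"dx": 12, "dy": -28, "dz": 0, "yaw": 0}, {"dx": 12, "dy": -28, "dz": 0, "yaw": 0}]}}

```text
t: 3.12
eef_pos: [515.5, 20.9, 206.7]
tcp_rot: [3.141, 0.0, 2.709]
ft_force: [0.6, 0.7, 0.7]
opening: 1.004
```

Request:
{"op": "drive_tool", "data": {"commands": [{"dx": 0, "dy": 0, "dz": 0, "yaw": 0}, {"dx": 0, "dy": 0, "dz": 0, "yaw": 0}]}}

```text
t: 3.28
eef_pos: [515.4, 21.2, 206.5]
tcp_rot: [3.142, -0.0, 2.706]
ft_force: [-0.3, 0.1, -0.4]
opening: 0.996
```

Run:
```python
from h import *
s=env.state(); c=env.calibration('wrist'); I=env.read_camera('wrist'); save('w1.png',I); cv2.imwrite('w1raw.png',I)
print(s['t'],s['eef_pos'],s['tcp_rot'])
for q in ('spindle_tip','basket_seat','carrier'):
  for r in env.place_of(q,'wrist'): print(q,r['pixel'],r['conf'])
p=s['eef_pos']; print('proj tip below',proj('wrist',[p[0],p[1],106],c),'tcp',proj('wrist',p,c), 'expected tip',proj('wrist',[514,23,106],c))
```

```text
3.2833 [515.39768008  21.2312516  206.48359503] [ 3.14152211e+00 -1.96014827e-04  2.70627751e+00]
spindle_tip [282.2, 204.0] 0.79
basket_seat [284.6, 192.4] 0.96
carrier [282.5, 181.9] 0.66
proj tip below [281.30889423 207.253008  ] tcp [280.75968213 255.17719827] expected tip [282.4820895 205.0043943]
```

View pics/w1.png

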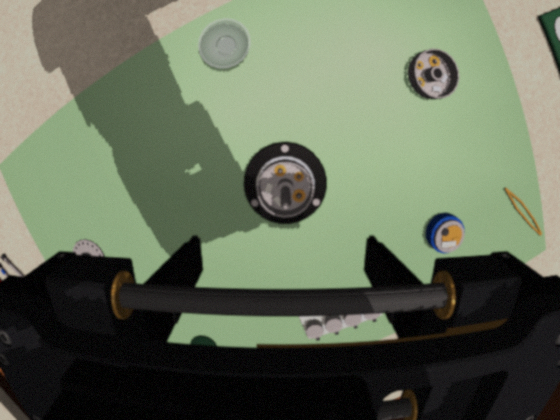

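Run:
```python
from h import *
I=cv2.imread('w1raw.png'); save('w1z.png',I,(235,130,335,230),7)
```

```text
(no output)
```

View pics/w1z.png

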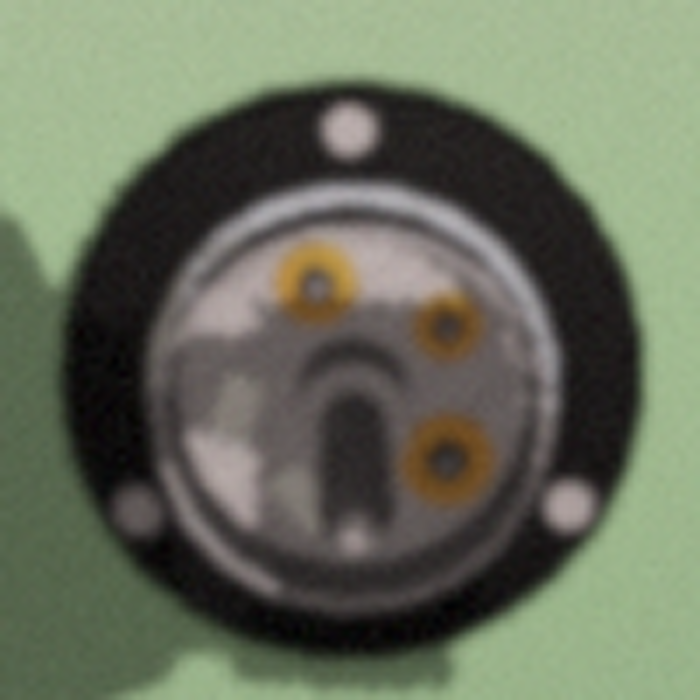

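Run:
```python
from h import *
s=env.state();c=env.calibration('wrist');p=s['eef_pos']
print(p, 'tip',at_z('wrist',(285.0,206.0),106,c))
I=cv2.imread('w1raw.png')
# black stand disc fit
g=cv2.cvtColor(I,cv2.COLOR_BGR2GRAY); m=(g<60).astype(np.uint8); 
m[:130]=0;m[240:]=0;m[:,:235]=0;m[:,335:]=0
cs,_=cv2.findContours(m,cv2.RETR_EXTERNAL,cv2.CHAIN_APPROX_NONE); k=max(cs,key=cv2.contourArea)
e=cv2.fitEllipse(k); print(e)
for z in(0,16):print(z,at_z('wrist',e[0],z,c))
# model fit check: project circles
for (z,r) in ((16,48),(45,30)):
  P=np.array([proj('wrist',[514+r*np.cos(a),23+r*np.sin(a),z],c) for a in np.linspace(0,6.28,60)]); print(z,P.min(0),P.max(0))
```

```text
[514.76812385  23.27847311 206.74779209] tip [515.14062686  26.61199901 106.        ]
((284.35687255859375, 183.31417846679688), (75.18804931640625, 75.93291473388672), 41.890350341796875)
0 [516.74070719  25.95811782   0.        ]
16 [513.72409145  27.24016216  16.        ]
16 [238.89196104 142.7494767 ] [323.26114066 225.24403788]
45 [252.32371935 162.35510074] [309.5877934 218.1398372]
```

Run:
```python
from h import *
for i in range(4):
  s=env.state();c=env.calibration('wrist');print(s['t'],s['eef_pos'],s['joints'],ray('wrist',(280,210),c)[0])
  I=env.read_camera('wrist')
  cv2.imwrite('w2raw_%d.png'%i,I[:,:,::-1])
  print(at_z('wrist',(285.0,206.0),106,c))
```

```text
3.4833 [514.76812385  23.27847311 206.74779209] [-8.31452730e-02  3.45020895e-01  1.83427021e+00  2.20984098e-04
  9.62304390e-01 -1.22234401e+00] [445.76018095  56.12443345 376.47765536]
[515.14062686  26.61199901 106.        ]
3.5333 [514.81263399  23.29616263 206.79059464] [-8.30914476e-02  3.44983492e-01  1.83419444e+00  1.93259078e-04
  9.62283290e-01 -1.22244235e+00] [445.78621099  56.1502144  376.50461568]
[515.21316973  26.63848457 106.        ]
3.5833 [514.83160691  23.26529983 206.79126535] [-8.31302481e-02  3.45015525e-01  1.83413992e+00  1.51339603e-04
  9.62323632e-01 -1.22255241e+00] [445.83404277  56.10485758 376.51272045]
[515.28453798  26.58600353 106.        ]
3.6333 [514.89817637  23.17323    206.78050707] [-8.32947758e-02  3.45104228e-01  1.83402931e+00  1.41839781e-04
  9.62315218e-01 -1.22260133e+00] [445.88981707  56.01789754 376.50675137]
[515.34538024  26.48792892 106.        ]
```

Run:
```python
from h import *
I=cv2.imread('w2raw_3.png')[:,:,::-1]; save('w2z.png',I,(235,130,335,230),7)
c=env.calibration('wrist')
g=cv2.cvtColor(np.ascontiguousarray(I),cv2.COLOR_RGB2GRAY); m=(g<60).astype(np.uint8); 
m[:130]=0;m[240:]=0;m[:,:235]=0;m[:,335:]=0
cs,_=cv2.findContours(m,cv2.RETR_EXTERNAL,cv2.CHAIN_APPROX_NONE); k=max(cs,key=cv2.contourArea)
print(cv2.fitEllipse(k), k[:,0].min(0),k[:,0].max(0))
for r in env.place_of('spindle_tip','wrist'): print(r['pixel'],r['conf'])
```

```text
((283.0261535644531, 184.27630615234375), (75.0244140625, 75.79452514648438), 44.7460823059082) [242 143] [324 224]
[284.4, 207.9] 0.62
```

View pics/w2z.png

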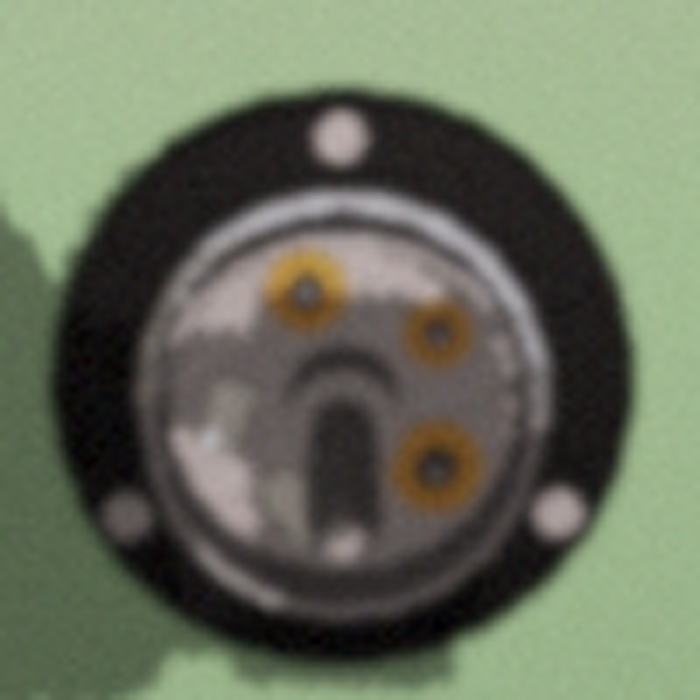

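Request:
{"op": "drive_tool", "data": {"commands": [{"dx": -5, "dy": 25, "dz": 0, "yaw": 0}, {"dx": -6, "dy": 30, "dz": 0, "yaw": 0}, {"dx": -6, "dy": 30, "dz": -10, "yaw": 0}, {"dx": -6, "dy": 30, "dz": -12, "yaw": 0}, {"dx": -6, "dy": 28, "dz": -15, "yaw": 0}]}}

```text
t: 4.15
eef_pos: [485.9, 167.1, 169.9]
tcp_rot: [3.14, 0.001, 2.709]
ft_force: [-0.4, 0.3, -0.5]
opening: 0.999
```

Request:
{"op": "drive_tool", "data": {"commands": [{"dx": -6, "dy": 25, "dz": -15, "yaw": 0}, {"dx": -6, "dy": 20, "dz": -12, "yaw": 0}, {"dx": -4, "dy": 13, "dz": -10, "yaw": 0}, {"dx": -3, "dy": 8, "dz": -5, "yaw": 0}, {"dx": -1, "dy": 4, "dz": -3, "yaw": 0}]}}

```text
t: 4.57
eef_pos: [465.4, 236.3, 124.1]
tcp_rot: [-3.141, -0.001, 2.71]
ft_force: [-0.7, 0.8, -0.1]
opening: 0.997
```

Request:
{"op": "drive_tool", "data": {"commands": [{"dx": 0, "dy": 0, "dz": 0, "yaw": 0}, {"dx": 0, "dy": 0, "dz": 0, "yaw": 0}, {"dx": 0, "dy": 0, "dz": 0, "yaw": 0}, {"dx": 0, "dy": 0, "dz": 0, "yaw": 0}]}}

```text
t: 4.9
eef_pos: [466.6, 234.8, 125.2]
tcp_rot: [3.141, 0.001, 2.708]
ft_force: [0.2, 1.0, 0.2]
opening: 1.0
```

Run:
```python
from h import *
s=env.state(); c=env.calibration('wrist'); I=env.read_camera('wrist'); save('w3.png',I); cv2.imwrite('w3raw.png',I[:,:,::-1])
print(s['t'],s['eef_pos'],s['tcp_rot'])
u=proj('wrist',[466,236,24],c); print(u)
x,y=np.round(u).astype(int); save('w3z.png',I,(x-55,y-45,x+45,y+35),7); print('crop origin',x-55,y-45)
p=s['eef_pos']; print('below tcp',proj('wrist',[p[0],p[1],24],c))
```

```text
4.9 [466.60715334 234.80657829 125.18218865] [3.14093160e+00 6.58523897e-04 2.70784071e+00]
[282.18571853 205.76140009]
crop origin 227 161
below tcp [281.23045288 206.93356707]
```

View pics/w3z.png

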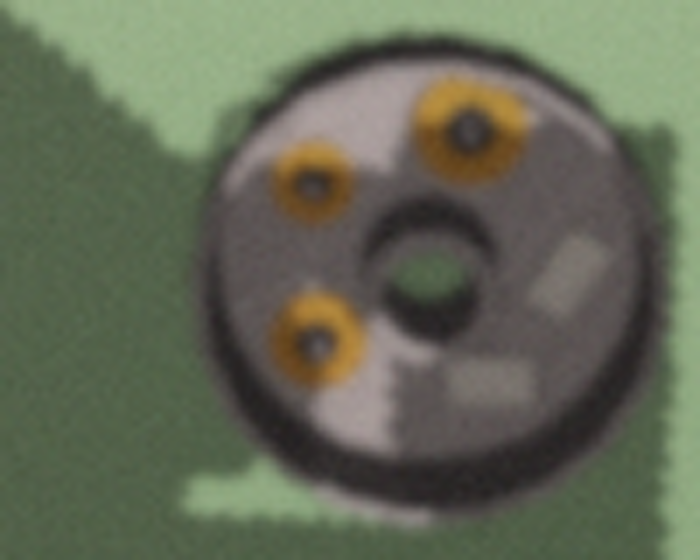

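View pics/w3.png

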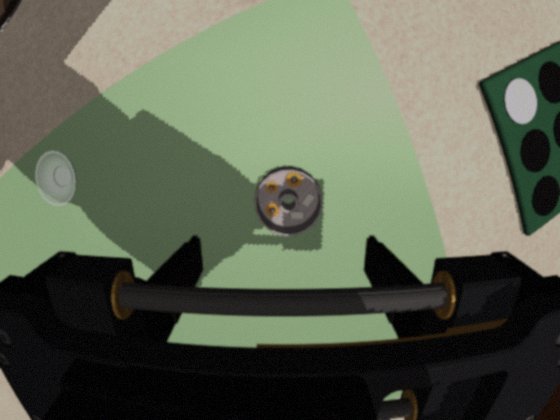

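Run:
```python
from h import *
s=env.state();c=env.calibration('wrist');p=s['eef_pos']
print(p,'basket',at_z('wrist',(288.2,202.3),24,c),'below',proj('wrist',[p[0],p[1],24],c))
th=s['tcp_rot'][2]; ex=np.array([np.cos(th),np.sin(th)]); b=at_z('wrist',(288.2,202.3),24,c)[:2]-p[:2]
print('along tool x',b@ex,'along y',b@np.array([ex[1],-ex[0]]))
```

```text
[466.55128293 234.84536095 125.10264248] basket [465.28445671 242.05758892  24.        ] below [281.23353795 206.97254691]
along tool x 4.180755054321575 along y 6.011852308438542
```

Request:
{"op": "drive_tool", "data": {"commands": [{"dx": -1, "dy": 4, "dz": -15, "yaw": 0}, {"dx": 0, "dy": 3, "dz": -25, "yaw": 0}, {"dx": 0, "dy": 0, "dz": -28, "yaw": 0}, {"dx": 0, "dy": 0, "dz": -22, "yaw": 0}, {"dx": 0, "dy": 0, "dz": -14, "yaw": 0}]}}

```text
t: 5.37
eef_pos: [464.8, 241.8, 19.0]
tcp_rot: [-3.141, -0.001, 2.708]
ft_force: [0.7, 0.1, -0.9]
opening: 1.0
```

Request:
{"op": "drive_tool", "data": {"commands": [{"dx": 0, "dy": 0, "dz": -8, "yaw": 0}, {"dx": 0, "dy": 0, "dz": -5, "yaw": 0}, {"dx": 0, "dy": 0, "dz": -3, "yaw": 0}, {"dx": 0, "dy": 0, "dz": 0, "yaw": 0}, {"dx": 0, "dy": 0, "dz": 0, "yaw": 0}]}}

```text
t: 5.78
eef_pos: [465.5, 242.5, 5.3]
tcp_rot: [3.141, 0.001, 2.709]
ft_force: [-0.8, -0.2, 0.7]
opening: 1.0
```

Run:
```python
from h import *
s=env.state(); c=env.calibration('wrist'); I=env.read_camera('wrist'); save('w4.png',I); cv2.imwrite('w4raw.png',I[:,:,::-1])
print(s['t'],s['eef_pos'],s['tcp_rot'],s['ft_force'])
p=s['eef_pos']; print('below tcp',proj('wrist',[p[0],p[1],24],c))
```

```text
5.7833 [465.49695155 242.46878253   5.34093688] [3.14074685e+00 7.72631811e-04 2.70873101e+00] [-0.76819695 -0.20823494  0.66827313]
below tcp [280.63026665 269.9384728 ]
```

View pics/w4.png

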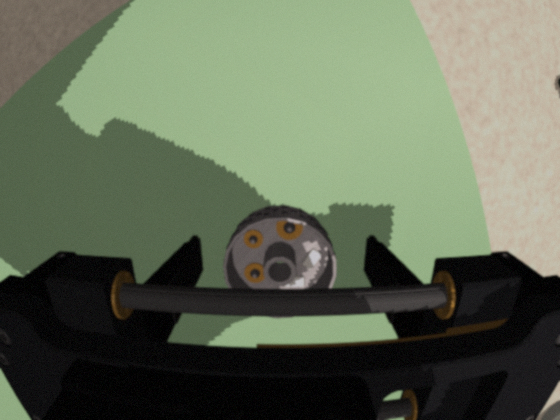

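Request:
{"op": "drive_tool", "data": {"commands": [{"dx": 0, "dy": 0, "dz": 0, "yaw": 0}, {"dx": 0, "dy": 0, "dz": 0, "yaw": 0}, {"dx": 0, "dy": 0, "dz": 0, "yaw": 0}, {"dx": 0, "dy": 0, "dz": 0, "yaw": 0}, {"dx": 0, "dy": 0, "dz": 0, "yaw": 0}], "grip": 0}}

```text
t: 6.25
eef_pos: [465.1, 242.4, 4.8]
tcp_rot: [3.141, 0.0, 2.709]
ft_force: [0.0, -0.1, 0.1]
opening: 0.707
```

Request:
{"op": "drive_tool", "data": {"commands": [{"dx": 0, "dy": 0, "dz": 0, "yaw": 0}, {"dx": 0, "dy": 0, "dz": 0, "yaw": 0}, {"dx": 0, "dy": 0, "dz": 0, "yaw": 0}, {"dx": 0, "dy": 0, "dz": 0, "yaw": 0}, {"dx": 0, "dy": 0, "dz": 0, "yaw": 0}]}}

```text
t: 6.67
eef_pos: [465.1, 242.4, 4.7]
tcp_rot: [3.142, -0.0, 2.709]
ft_force: [-0.3, 0.4, 1.6]
opening: 0.621
```

Run:
```python
from h import *
s=env.state(); c=env.calibration('wrist'); I=env.read_camera('wrist'); cv2.imwrite('w5raw.png',I[:,:,::-1]); save('w5.png',I,(210,190,350,310),5)
print(s['t'],s['eef_pos'],s['tcp_rot'],s['ft_force'],s['opening']*95)
p=s['eef_pos']; print('below tcp',proj('wrist',[p[0],p[1],24],c))
```

```text
6.6667 [465.07228636 242.39474841   4.70059923] [ 3.14156204e+00 -4.55583177e-05  2.70885874e+00] [-0.31604913  0.41708284  1.55768616] 58.97304265111516
below tcp [280.60183582 270.42335544]
```

View pics/w5.png

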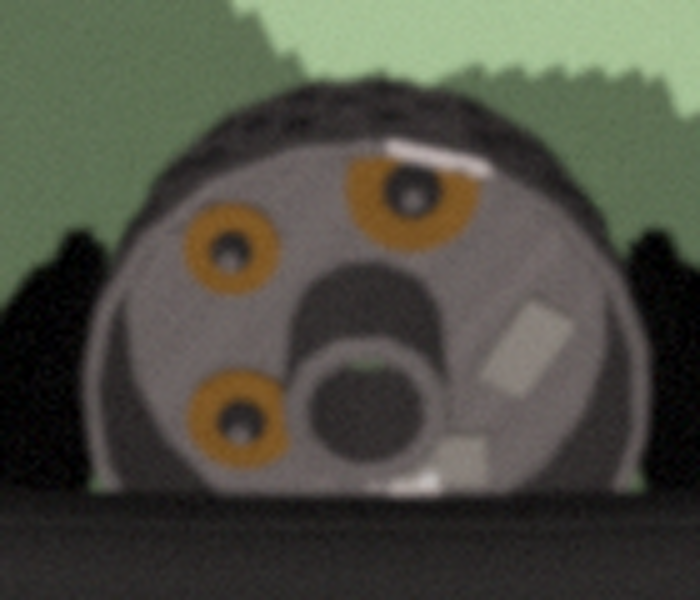

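Request:
{"op": "drive_tool", "data": {"commands": [{"dx": 0, "dy": 0, "dz": 4, "yaw": 0}, {"dx": 0, "dy": 0, "dz": 10, "yaw": 0}, {"dx": 0, "dy": 0, "dz": 16, "yaw": 0}, {"dx": 0, "dy": 0, "dz": 20, "yaw": 0}, {"dx": 0, "dy": 0, "dz": 20, "yaw": 0}]}}

```text
t: 7.13
eef_pos: [464.9, 242.3, 75.9]
tcp_rot: [-3.141, -0.0, 2.709]
ft_force: [1.0, -0.4, -0.5]
opening: 0.618
```

Request:
{"op": "drive_tool", "data": {"commands": [{"dx": 0, "dy": 0, "dz": 20, "yaw": 0}, {"dx": 0, "dy": 0, "dz": 18, "yaw": 0}, {"dx": 1, "dy": -4, "dz": 12, "yaw": 0}, {"dx": 2, "dy": -8, "dz": 7, "yaw": 0}, {"dx": 3, "dy": -14, "dz": 2, "yaw": 0}]}}

```text
t: 7.55
eef_pos: [471.4, 216.6, 135.4]
tcp_rot: [3.14, 0.002, 2.71]
ft_force: [-0.4, -0.3, -0.7]
opening: 0.618
```

Request:
{"op": "drive_tool", "data": {"commands": [{"dx": 4, "dy": -18, "dz": 0, "yaw": 0}, {"dx": 4, "dy": -20, "dz": 0, "yaw": 0}, {"dx": 5, "dy": -20, "dz": 0, "yaw": 0}, {"dx": 5, "dy": -20, "dz": 0, "yaw": 0}, {"dx": 5, "dy": -20, "dz": 0, "yaw": 0}]}}

```text
t: 7.97
eef_pos: [494.0, 117.0, 133.8]
tcp_rot: [-3.141, -0.0, 2.709]
ft_force: [-0.2, -0.1, -0.8]
opening: 0.621
```

Request:
{"op": "drive_tool", "data": {"commands": [{"dx": 5, "dy": -20, "dz": 0, "yaw": 0}, {"dx": 4, "dy": -20, "dz": 0, "yaw": 0}, {"dx": 4, "dy": -18, "dz": 0, "yaw": 0}, {"dx": 3, "dy": -14, "dz": 0, "yaw": 0}, {"dx": 2, "dy": -10, "dz": 0, "yaw": 0}]}}

```text
t: 8.38
eef_pos: [512.1, 34.7, 133.8]
tcp_rot: [-3.142, -0.0, 2.708]
ft_force: [-0.4, -0.5, -1.1]
opening: 0.617
```

Request:
{"op": "drive_tool", "data": {"commands": [{"dx": 1, "dy": -7, "dz": 0, "yaw": 0}, {"dx": 1, "dy": -5, "dz": 0, "yaw": 0}, {"dx": 0, "dy": 0, "dz": 0, "yaw": 0}, {"dx": 0, "dy": 0, "dz": 0, "yaw": 0}, {"dx": 0, "dy": 0, "dz": 0, "yaw": 0}]}}

```text
t: 8.8
eef_pos: [513.9, 24.9, 133.6]
tcp_rot: [3.142, -0.0, 2.709]
ft_force: [0.5, 0.6, -0.1]
opening: 0.618
```

Run:
```python
from h import *
s=env.state(); c=env.calibration('wrist'); I=env.read_camera('wrist'); cv2.imwrite('w6raw.png',I[:,:,::-1]); S=env.read_camera('scene');T=env.read_camera('top')
a=cv2.resize(I[140:320,180:380],(400,360)); b=cv2.resize(S[120:260,230:360],(390,420),interpolation=cv2.INTER_CUBIC)
out=np.zeros((420,790,3),np.uint8); out[:360,:400]=a; out[:,400:]=b; save('w6.png',out); save('t6.png',T)
s2=env.state();print(s['t'],s['eef_pos'],s2['eef_pos'],s['tcp_rot'],s['ft_force'],s['opening']*95)
```

```text
8.8 [513.94007915  24.90798012 133.64982978] [514.03185735  24.89477654 133.66606553] [ 3.14150983e+00 -2.23621398e-04  2.70930938e+00] [ 0.53191846  0.55802065 -0.09062564] 58.66438080140885
```

View pics/w6.png

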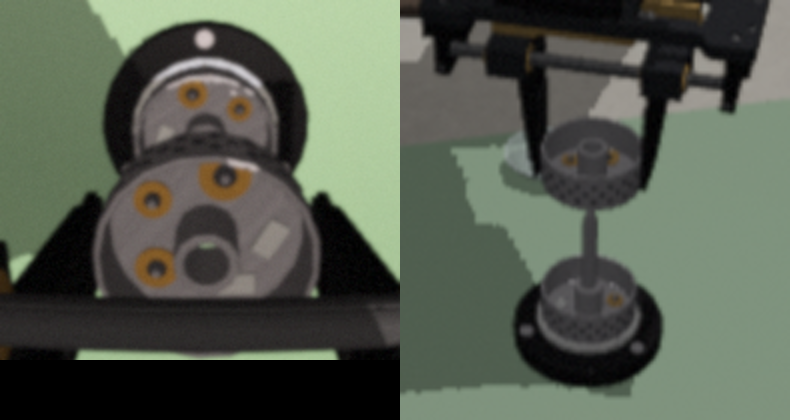

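Run:
```python
from h import *
S=env.read_camera('scene'); save('s7.png',S,(255,130,335,250),5)
for z in(45,106,153): print(z,proj('scene',[515,24.5,z]))
```

```text
45 [293.4442741  214.78530042]
106 [294.01313747 189.68485174]
153 [294.48792875 168.73522702]
```

View pics/s7.png

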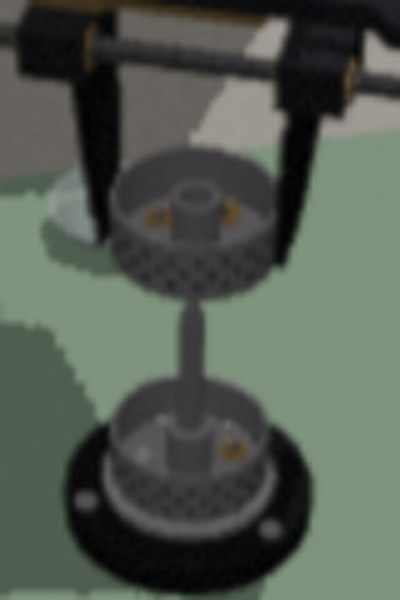

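View pics/t6.png

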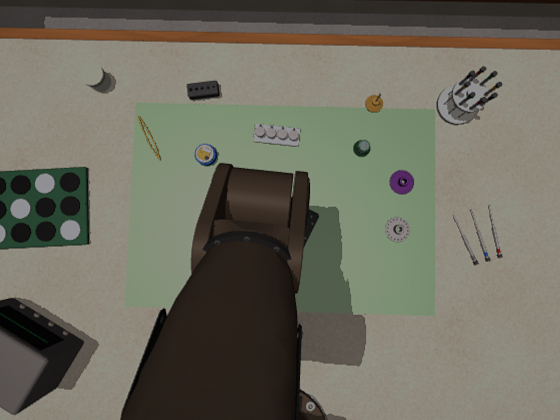

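Request:
{"op": "drive_tool", "data": {"commands": [{"dx": 0.3, "dy": -0.5, "dz": -6, "yaw": 0}, {"dx": 0, "dy": 0, "dz": -8, "yaw": 0}, {"dx": 0, "dy": 0, "dz": -6, "yaw": 0}, {"dx": 0, "dy": 0, "dz": -4, "yaw": 0}, {"dx": 0, "dy": 0, "dz": -3, "yaw": 0}]}}

```text
t: 9.42
eef_pos: [514.1, 23.9, 105.7]
tcp_rot: [-3.141, -0.001, 2.709]
ft_force: [1.0, -0.9, 0.0]
opening: 0.624
```

Request:
{"op": "drive_tool", "data": {"commands": [{"dx": 0, "dy": 0, "dz": -3, "yaw": 0}, {"dx": 0, "dy": 0, "dz": -3, "yaw": 0}, {"dx": 0, "dy": 0, "dz": -2, "yaw": 0}, {"dx": 0, "dy": 0, "dz": -2, "yaw": 0}]}}

```text
t: 9.75
eef_pos: [514.4, 23.9, 96.5]
tcp_rot: [3.141, 0.0, 2.709]
ft_force: [0.7, 0.2, -1.4]
opening: 0.623
```

Run:
```python
from h import *
s=env.state(); print(s['t'],s['eef_pos'],s['tcp_rot'],s['ft_force'],s['moment'],s['opening'])
I=env.read_camera('wrist'); cv2.imwrite('w8raw.png',I[:,:,::-1]); save('w8.png',I,(210,190,350,310),5)
S=env.read_camera('scene'); save('s8.png',S,(255,130,335,250),5)
s=env.state(); print(s['t'],s['eef_pos'],s['tcp_rot'],s['ft_force'],s['moment'],s['opening'])
```

```text
9.75 [514.44885661  23.87620118  96.48099638] [3.14149531e+00 4.00641683e-05 2.70878635e+00] [ 0.65046388  0.20720309 -1.36180121] [0.00666216 0.02243717 0.01771298] 0.6233191728822453
9.85 [514.36894005  23.88947937  96.46631885] [ 3.14158471e+00 -1.95642278e-04  2.70878666e+00] [ 0.38207897 -0.33334445 -0.85861595] [0.00064561 0.00650214 0.005354  ] 0.6173100694030097
```

View pics/w8.png

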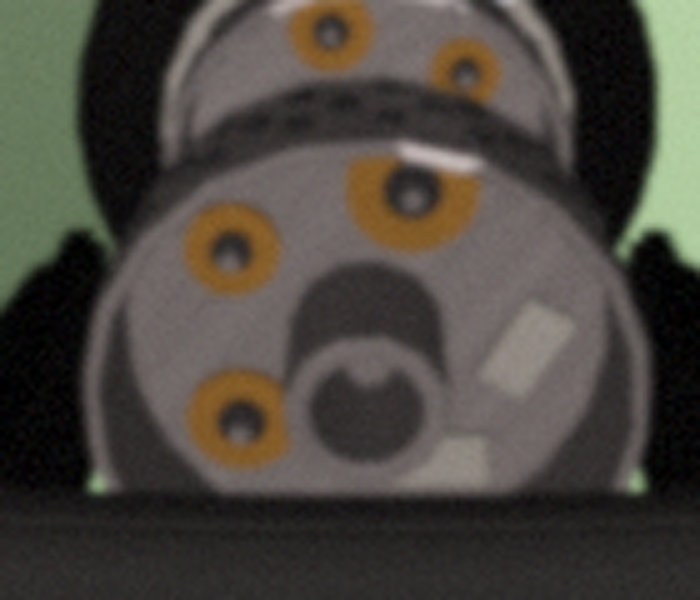

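View pics/s8.png

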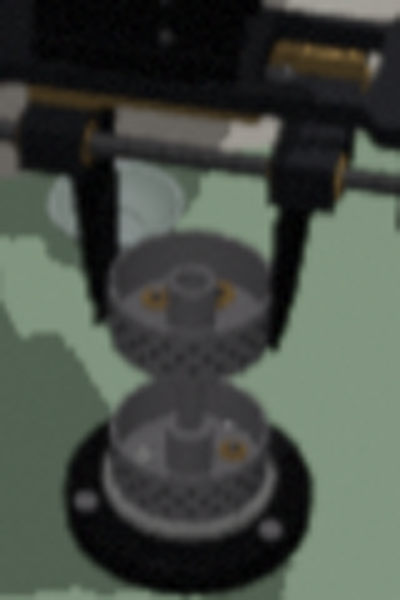

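Run:
```python
from h import *
s=env.state();p=s['eef_pos'];c=env.calibration('wrist')
u=proj('wrist',[p[0],p[1],p[2]+19.3],c);v=proj('wrist',[p[0],p[1],106],c);print(u,v,(v-u)*5)
I=cv2.imread('w8raw.png')[:,:,::-1]; save('w8z.png',I,(265,252,301,290),16)
```

```text
[280.59683096 270.49461351] [280.68779702 262.39100484] [  0.45483031 -40.51804334]
```

View pics/w8z.png

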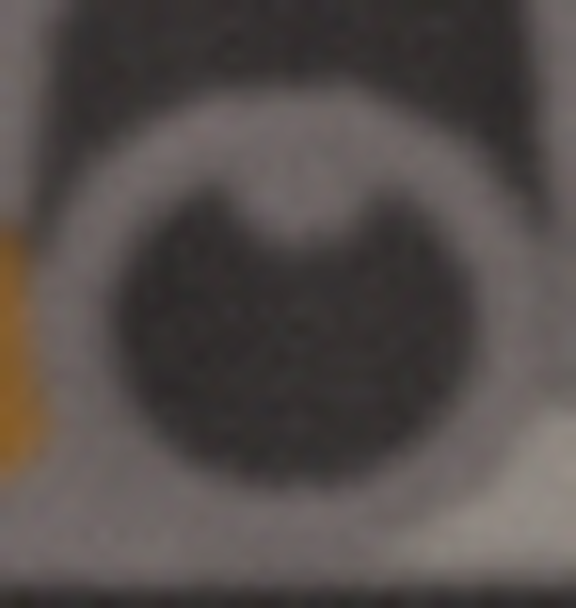

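The wrist crop shows the spindle tip in the bore at about (284,263), within 0.4 mm of the bore axis. There is no contact force, so I keep lowering.

Request:
{"op": "drive_tool", "data": {"commands": [{"dx": 0, "dy": 0.3, "dz": -4, "yaw": 0}, {"dx": 0, "dy": 0, "dz": -6, "yaw": 0}, {"dx": 0, "dy": 0, "dz": -6, "yaw": 0}, {"dx": 0, "dy": 0, "dz": -5, "yaw": 0}, {"dx": 0, "dy": 0, "dz": -4, "yaw": 0}]}}

```text
t: 10.27
eef_pos: [514.2, 24.2, 70.8]
tcp_rot: [-3.141, -0.001, 2.709]
ft_force: [-0.8, 0.0, -0.5]
opening: 0.622
```

Request:
{"op": "drive_tool", "data": {"commands": [{"dx": 0, "dy": 0, "dz": -4, "yaw": 0}, {"dx": 0, "dy": 0, "dz": -4, "yaw": 0}, {"dx": 0, "dy": 0, "dz": -3, "yaw": 0}, {"dx": 0, "dy": 0, "dz": -3, "yaw": 0}, {"dx": 0, "dy": 0, "dz": -2, "yaw": 0}]}}

```text
t: 10.68
eef_pos: [514.4, 24.2, 55.3]
tcp_rot: [3.142, -0.0, 2.709]
ft_force: [0.4, 0.2, 0.1]
opening: 0.617
```

Request:
{"op": "drive_tool", "data": {"commands": [{"dx": 0, "dy": 0, "dz": -1.5, "yaw": 0}, {"dx": 0, "dy": 0, "dz": -1, "yaw": 0}, {"dx": 0, "dy": 0, "dz": -1, "yaw": 0}, {"dx": 0, "dy": 0, "dz": 0, "yaw": 0}]}}

```text
t: 11.02
eef_pos: [514.4, 24.2, 52.1]
tcp_rot: [3.142, -0.0, 2.709]
ft_force: [-0.3, -0.1, -1.2]
opening: 0.619
```

Run:
```python
from h import *
s=env.state(); print(s['t'],s['eef_pos'],s['tcp_rot'],s['ft_force'],s['moment'],s['opening'])
```

```text
11.0167 [514.39216017  24.21278621  52.08503154] [ 3.14150885e+00 -5.73230034e-05  2.70878745e+00] [-0.27251293 -0.08679065 -1.17673333] [ 0.08233359 -0.01468061  0.04288709] 0.619341361475541
```

Request:
{"op": "drive_tool", "data": {"commands": [{"dx": 0, "dy": 0, "dz": -1, "yaw": 0}, {"dx": 0, "dy": 0, "dz": -0.7, "yaw": 0}, {"dx": 0, "dy": 0, "dz": 0, "yaw": 0}]}}

```text
t: 11.27
eef_pos: [514.4, 24.2, 50.4]
tcp_rot: [3.141, -0.0, 2.709]
ft_force: [0.1, 0.2, -1.4]
opening: 0.619
```

Request:
{"op": "drive_tool", "data": {"commands": [{"dx": 0, "dy": 0, "dz": -0.5, "yaw": 0}, {"dx": 0, "dy": 0, "dz": 0, "yaw": 0}]}}

```text
t: 11.43
eef_pos: [514.4, 24.2, 50.0]
tcp_rot: [3.141, 0.0, 2.709]
ft_force: [-0.1, 0.1, -1.4]
opening: 0.617
```

Request:
{"op": "drive_tool", "data": {"commands": [{"dx": 0, "dy": 0, "dz": -0.4, "yaw": 0}, {"dx": 0, "dy": 0, "dz": 0, "yaw": 0}]}}

```text
t: 11.6
eef_pos: [514.4, 24.2, 49.7]
tcp_rot: [3.141, 0.0, 2.709]
ft_force: [0.3, -0.3, 1.0]
opening: 0.622
```

Force is starting to come up (−1.4 to +1 N), so I'm near contact. I'll press a touch further to confirm.

Request:
{"op": "drive_tool", "data": {"commands": [{"dx": 0, "dy": 0, "dz": -0.3, "yaw": 0}, {"dx": 0, "dy": 0, "dz": 0, "yaw": 0}]}}

```text
t: 11.77
eef_pos: [514.5, 24.2, 49.6]
tcp_rot: [3.141, 0.0, 2.709]
ft_force: [-2.3, 0.5, 7.0]
opening: 0.62
```

Request:
{"op": "drive_tool", "data": {"commands": [{"dx": 0, "dy": 0, "dz": -0.3, "yaw": 0}, {"dx": 0, "dy": 0, "dz": 0, "yaw": 0}]}}

```text
t: 11.93
eef_pos: [514.5, 24.2, 49.6]
tcp_rot: [3.141, 0.001, 2.709]
ft_force: [-3.6, -0.6, 10.4]
opening: 0.619
```

Run:
```python
from h import *
s=env.state(); print(s['t'],s['eef_pos'],s['tcp_rot'],s['ft_force'],s['moment'],s['opening'])
S=env.read_camera('scene'); save('s9.png',S,(255,130,335,250),5)
```

```text
11.9333 [514.49063817  24.19527055  49.63043957] [3.14134299e+00 5.47374195e-04 2.70883263e+00] [-3.588571   -0.56602634 10.38174391] [-0.0737523   0.45905205  0.01242461] 0.6189098585066732
```

View pics/s9.png

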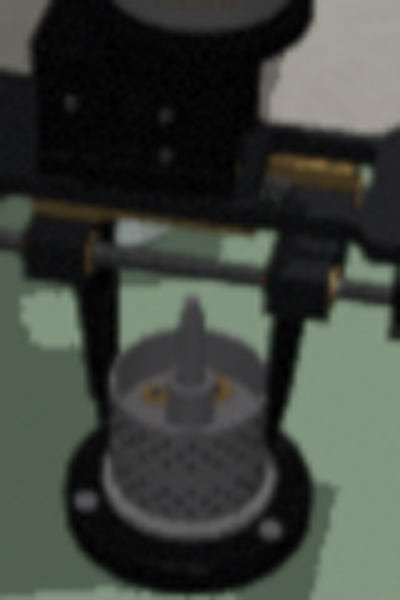

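Request:
{"op": "drive_tool", "data": {"commands": [{"dx": 0, "dy": 0, "dz": 0.5, "yaw": 0}, {"dx": 0, "dy": 0, "dz": 0, "yaw": 0}]}}

```text
t: 12.15
eef_pos: [514.5, 24.2, 49.7]
tcp_rot: [3.141, 0.0, 2.709]
ft_force: [-1.7, 0.1, 5.4]
opening: 0.62
```

Request:
{"op": "drive_tool", "data": {"commands": [{"dx": 0, "dy": 0, "dz": 0, "yaw": 0}, {"dx": 0, "dy": 0, "dz": 0, "yaw": 0}, {"dx": 0, "dy": 0, "dz": 0, "yaw": 0}, {"dx": 0, "dy": 0, "dz": 0, "yaw": 0}, {"dx": 0, "dy": 0, "dz": 0, "yaw": 0}], "grip": 1}}

```text
t: 12.57
eef_pos: [514.4, 24.2, 49.4]
tcp_rot: [3.142, -0.0, 2.709]
ft_force: [-0.1, -0.3, -0.7]
opening: 0.914
```

Request:
{"op": "drive_tool", "data": {"commands": [{"dx": 0, "dy": 0, "dz": 0, "yaw": 0}, {"dx": 0, "dy": 0, "dz": 0, "yaw": 0}, {"dx": 0, "dy": 0, "dz": 0, "yaw": 0}]}}

```text
t: 12.82
eef_pos: [514.4, 24.2, 49.4]
tcp_rot: [3.142, -0.0, 2.709]
ft_force: [0.4, 0.9, 0.6]
opening: 1.0
```

Request:
{"op": "drive_tool", "data": {"commands": [{"dx": 0, "dy": 0, "dz": 8, "yaw": 0}, {"dx": 0, "dy": 0, "dz": 18, "yaw": 0}, {"dx": 0, "dy": 0, "dz": 25, "yaw": 0}, {"dx": 0, "dy": 0, "dz": 25, "yaw": 0}, {"dx": 0, "dy": 0, "dz": 14, "yaw": 0}]}}

```text
t: 13.23
eef_pos: [515.0, 24.2, 142.4]
tcp_rot: [3.141, 0.002, 2.709]
ft_force: [-0.2, 0.6, 1.6]
opening: 1.0
```

Request:
{"op": "drive_tool", "data": {"commands": [{"dx": -1, "dy": -15, "dz": 5, "yaw": 0}, {"dx": -2, "dy": -28, "dz": 0, "yaw": 0}, {"dx": -2, "dy": -30, "dz": 0, "yaw": 0}, {"dx": -2, "dy": -30, "dz": 0, "yaw": 0}, {"dx": -2, "dy": -30, "dz": 0, "yaw": 0}]}}

```text
t: 13.65
eef_pos: [505.2, -110.0, 145.2]
tcp_rot: [3.141, 0.001, 2.709]
ft_force: [0.7, 0.0, 0.1]
opening: 1.001
```

Request:
{"op": "drive_tool", "data": {"commands": [{"dx": -2, "dy": -30, "dz": -2, "yaw": 0}, {"dx": -2, "dy": -30, "dz": -5, "yaw": 0}, {"dx": -2, "dy": -30, "dz": -5, "yaw": 0}, {"dx": -2, "dy": -30, "dz": -5, "yaw": 0}, {"dx": -2, "dy": -24, "dz": -2, "yaw": 0}]}}

```text
t: 14.07
eef_pos: [495.0, -254.8, 125.6]
tcp_rot: [3.142, 0.0, 2.708]
ft_force: [1.3, 0.1, -0.3]
opening: 1.001
```

Request:
{"op": "drive_tool", "data": {"commands": [{"dx": 0, "dy": -15, "dz": 0, "yaw": 0}, {"dx": 0, "dy": -8, "dz": 0, "yaw": 0}, {"dx": 0, "dy": -3, "dz": 0, "yaw": 0}, {"dx": 0, "dy": 0, "dz": 0, "yaw": 0}, {"dx": 0, "dy": 0, "dz": 0, "yaw": 0}]}}

```text
t: 14.48
eef_pos: [495.6, -277.8, 125.7]
tcp_rot: [3.141, -0.0, 2.71]
ft_force: [-0.2, 1.0, 0.1]
opening: 0.998
```

Request:
{"op": "drive_tool", "data": {"commands": [{"dx": 0, "dy": 0, "dz": 0, "yaw": 0}, {"dx": 0, "dy": 0, "dz": 0, "yaw": 0}]}}

```text
t: 14.65
eef_pos: [495.6, -277.9, 125.7]
tcp_rot: [3.141, 0.0, 2.71]
ft_force: [0.3, 1.5, 1.2]
opening: 0.996
```

Run:
```python
from h import *
s=env.state(); c=env.calibration('wrist'); I=env.read_camera('wrist'); save('w10.png',I); cv2.imwrite('w10raw.png',I[:,:,::-1])
print(s['t'],s['eef_pos'],s['tcp_rot'])
for r in env.place_of('lid','wrist'): print(r['pixel'],r['conf'],at_z('wrist',r['pixel'],0,c))
p=s['eef_pos'];print('below',proj('wrist',[p[0],p[1],24],c))
S=env.read_camera('scene'); save('s10.png',S)
```

```text
14.65 [ 495.62604977 -277.8569914   125.65287366] [3.14147041e+00 8.24502144e-05 2.71001136e+00]
[315.4, 296.6] 0.62 [ 606.18333861 -289.46119619    0.        ]
[279.9, 197.0] 0.59 [ 492.46924846 -277.94294862    0.        ]
below [281.3192669 206.8617773]
```

View pics/w10.png

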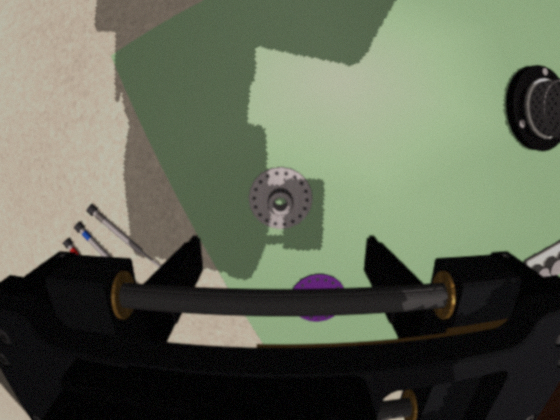

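View pics/s10.png

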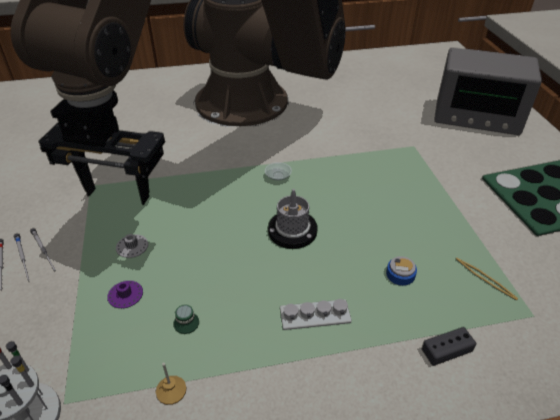

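Run:
```python
from h import *
I=cv2.imread('w10raw.png')[:,:,::-1]; save('w10z.png',I,(240,155,320,235),8)
```

```text
(no output)
```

View pics/w10z.png

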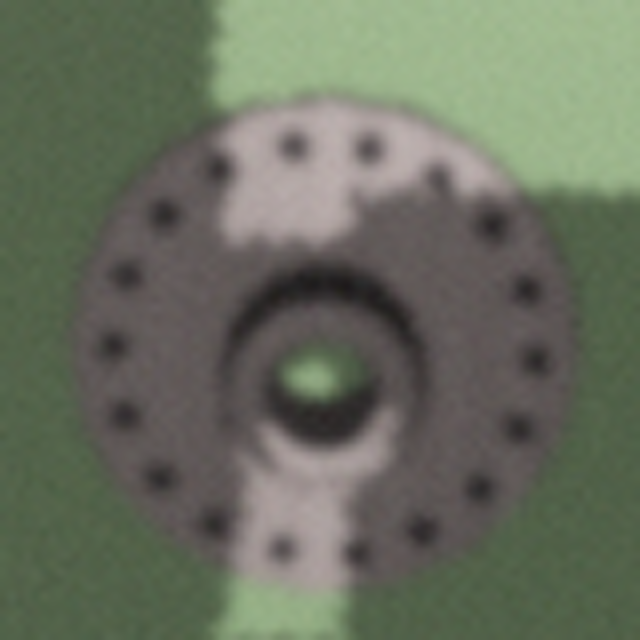

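Request:
{"op": "drive_tool", "data": {"commands": [{"dx": -2.4, "dy": -0.9, "dz": -15, "yaw": 0}, {"dx": -2, "dy": 0, "dz": -25, "yaw": 0}, {"dx": 0, "dy": 0, "dz": -28, "yaw": 0}, {"dx": 0, "dy": 0, "dz": -20, "yaw": 0}, {"dx": 0, "dy": 0, "dz": -14, "yaw": 0}]}}

```text
t: 15.22
eef_pos: [490.5, -279.1, 21.6]
tcp_rot: [3.141, -0.002, 2.709]
ft_force: [0.9, 0.1, -0.7]
opening: 0.997
```

Request:
{"op": "drive_tool", "data": {"commands": [{"dx": 0, "dy": 0, "dz": -8, "yaw": 0}, {"dx": 0, "dy": 0, "dz": -5, "yaw": 0}, {"dx": 0, "dy": 0, "dz": -3, "yaw": 0}, {"dx": 0, "dy": 0, "dz": 0, "yaw": 0}, {"dx": 0, "dy": 0, "dz": 0, "yaw": 0}]}}

```text
t: 15.63
eef_pos: [491.3, -279.8, 8.1]
tcp_rot: [-3.141, 0.001, 2.709]
ft_force: [-0.2, -1.1, 0.5]
opening: 1.002
```

Run:
```python
from h import *
s=env.state(); c=env.calibration('wrist'); I=env.read_camera('wrist'); save('w11.png',I,(170,180,400,310),3); cv2.imwrite('w11raw.png',I[:,:,::-1])
print(s['t'],s['eef_pos'],s['tcp_rot'],s['ft_force'])
p=s['eef_pos']; print('below tcp',proj('wrist',[p[0],p[1],24],c))
```

```text
15.6333 [ 491.29087616 -279.8479444     8.10282076] [-3.14149926e+00  8.90105383e-04  2.70886856e+00] [-0.21672427 -1.07343613  0.51437179]
below tcp [280.63581881 267.50895685]
```

View pics/w11.png

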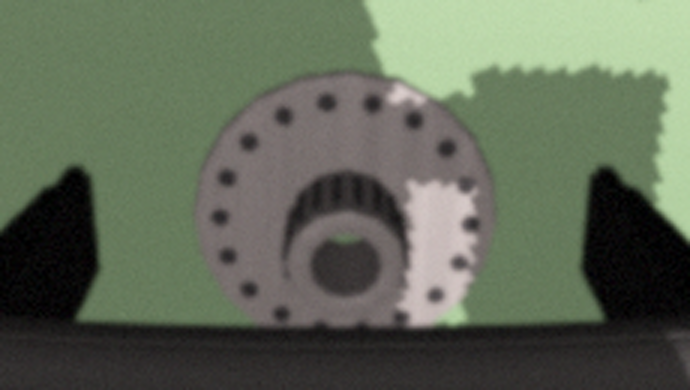

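Request:
{"op": "drive_tool", "data": {"commands": [{"dx": 0.6, "dy": 1.3, "dz": -0.6, "yaw": 0}, {"dx": 0, "dy": 0, "dz": 0, "yaw": 0}, {"dx": 0, "dy": 0, "dz": 0, "yaw": 0}, {"dx": 0, "dy": 0, "dz": 0, "yaw": 0}, {"dx": 0, "dy": 0, "dz": 0, "yaw": 0}], "grip": 0}}

```text
t: 16.1
eef_pos: [491.6, -278.4, 7.0]
tcp_rot: [3.142, 0.0, 2.709]
ft_force: [-0.2, -0.3, -0.7]
opening: 0.71
```

Request:
{"op": "drive_tool", "data": {"commands": [{"dx": 0, "dy": 0, "dz": 0, "yaw": 0}, {"dx": 0, "dy": 0, "dz": 0, "yaw": 0}, {"dx": 0, "dy": 0, "dz": 0, "yaw": 0}, {"dx": 0, "dy": 0, "dz": 0, "yaw": 0}, {"dx": 0, "dy": 0, "dz": 0, "yaw": 0}]}}

```text
t: 16.52
eef_pos: [491.6, -278.4, 6.8]
tcp_rot: [3.141, -0.0, 2.709]
ft_force: [-0.4, -0.4, -0.2]
opening: 0.357
```

Request:
{"op": "drive_tool", "data": {"commands": [{"dx": 0, "dy": 0, "dz": 0, "yaw": 0}, {"dx": 0, "dy": 0, "dz": 0, "yaw": 0}, {"dx": 0, "dy": 0, "dz": 0, "yaw": 0}, {"dx": 0, "dy": 0, "dz": 0, "yaw": 0}, {"dx": 0, "dy": 0, "dz": 0, "yaw": 0}]}}

```text
t: 16.93
eef_pos: [491.6, -278.4, 6.8]
tcp_rot: [3.141, -0.0, 2.709]
ft_force: [0.2, -0.4, 0.0]
opening: 0.22
```

Run:
```python
from h import *
s=env.state(); c=env.calibration('wrist'); I=env.read_camera('wrist'); save('w12.png',I,(240,230,330,300),8); cv2.imwrite('w12raw.png',I[:,:,::-1])
print(s['t'],s['eef_pos'],s['tcp_rot'],s['ft_force'],s['opening']*95)
p=s['eef_pos']; print('below tcp',proj('wrist',[p[0],p[1],24],c))
```

```text
16.9333 [ 491.61997934 -278.41862733    6.82938584] [ 3.14149493e+00 -8.29710680e-06  2.70875832e+00] [ 0.1974149  -0.35836594  0.02562941] 20.902819439569974
below tcp [280.60085    268.61426568]
```

View pics/w12.png

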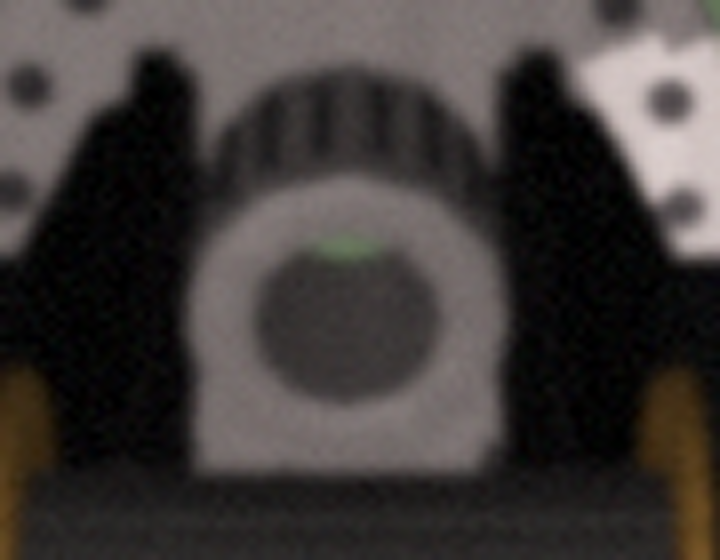

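Request:
{"op": "drive_tool", "data": {"commands": [{"dx": 0, "dy": 0, "dz": 4, "yaw": 0}, {"dx": 0, "dy": 0, "dz": 10, "yaw": 0}, {"dx": 0, "dy": 0, "dz": 18, "yaw": 0}, {"dx": 0, "dy": 0, "dz": 25, "yaw": 0}, {"dx": 0, "dy": 0, "dz": 25, "yaw": 0}]}}

```text
t: 17.4
eef_pos: [491.4, -278.2, 90.2]
tcp_rot: [3.141, -0.001, 2.709]
ft_force: [-0.2, -0.7, -0.5]
opening: 0.219
```

Request:
{"op": "drive_tool", "data": {"commands": [{"dx": 0, "dy": 3, "dz": 22, "yaw": 0}, {"dx": 1, "dy": 9, "dz": 14, "yaw": 0}, {"dx": 1, "dy": 16, "dz": 7, "yaw": 0}, {"dx": 2, "dy": 24, "dz": 2, "yaw": 0}, {"dx": 2, "dy": 25, "dz": 0, "yaw": 0}]}}

```text
t: 17.82
eef_pos: [497.5, -200.2, 134.7]
tcp_rot: [3.141, 0.001, 2.708]
ft_force: [0.7, 0.3, -1.3]
opening: 0.223
```

Request:
{"op": "drive_tool", "data": {"commands": [{"dx": 2, "dy": 25, "dz": 0, "yaw": 0}, {"dx": 2, "dy": 25, "dz": 0, "yaw": 0}, {"dx": 2, "dy": 25, "dz": 0, "yaw": 0}, {"dx": 2, "dy": 25, "dz": 0, "yaw": 0}, {"dx": 2, "dy": 25, "dz": 0, "yaw": 0}]}}

```text
t: 18.23
eef_pos: [507.0, -74.3, 133.9]
tcp_rot: [3.142, -0.001, 2.709]
ft_force: [0.8, -0.3, -1.3]
opening: 0.218
```

Request:
{"op": "drive_tool", "data": {"commands": [{"dx": 2, "dy": 25, "dz": 0, "yaw": 0}, {"dx": 2, "dy": 25, "dz": 0, "yaw": 0}, {"dx": 2, "dy": 20, "dz": 0, "yaw": 0}, {"dx": 1, "dy": 13, "dz": 0, "yaw": 0}, {"dx": 0, "dy": 8, "dz": 0, "yaw": 0}]}}

```text
t: 18.65
eef_pos: [514.0, 16.8, 133.9]
tcp_rot: [3.142, -0.001, 2.711]
ft_force: [0.8, -0.3, -1.8]
opening: 0.222
```

Request:
{"op": "drive_tool", "data": {"commands": [{"dx": 0, "dy": 6, "dz": 0, "yaw": 0}, {"dx": 0, "dy": 3, "dz": 0, "yaw": 0}, {"dx": 0, "dy": 0, "dz": 0, "yaw": 0}, {"dx": 0, "dy": 0, "dz": 0, "yaw": 0}, {"dx": 0, "dy": 0, "dz": 0, "yaw": 0}]}}

```text
t: 19.07
eef_pos: [514.6, 23.0, 133.8]
tcp_rot: [-3.142, -0.0, 2.708]
ft_force: [0.2, -0.4, -1.6]
opening: 0.22
```

Request:
{"op": "drive_tool", "data": {"commands": [{"dx": 0, "dy": 0, "dz": 0, "yaw": 0}, {"dx": 0, "dy": 0, "dz": 0, "yaw": 0}]}}

```text
t: 19.23
eef_pos: [514.6, 23.1, 133.9]
tcp_rot: [3.142, 0.0, 2.708]
ft_force: [0.4, -0.7, -1.0]
opening: 0.217
```

Run:
```python
from h import *
s=env.state(); c=env.calibration('wrist'); I=env.read_camera('wrist'); save('w13.png',I,(240,230,330,300),8); cv2.imwrite('w13raw.png',I[:,:,::-1])
print(s['t'],s['eef_pos'],s['tcp_rot'],s['ft_force'],s['opening']*95)
S=env.read_camera('scene'); save('s13.png',S,(255,130,335,250),5)
```

```text
19.2333 [514.64226513  23.12503235 133.8549505 ] [3.14154286e+00 4.61654348e-05 2.70807805e+00] [ 0.39161754 -0.65828967 -0.96815607] 20.62752303799335
```

View pics/w13.png

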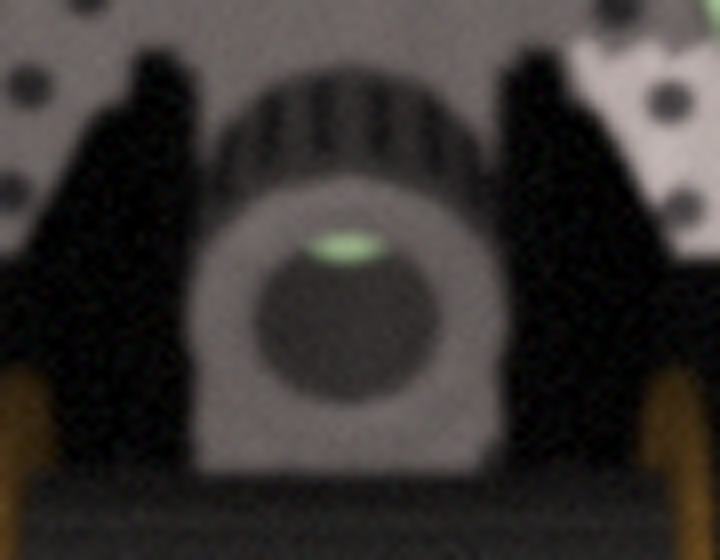

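View pics/s13.png

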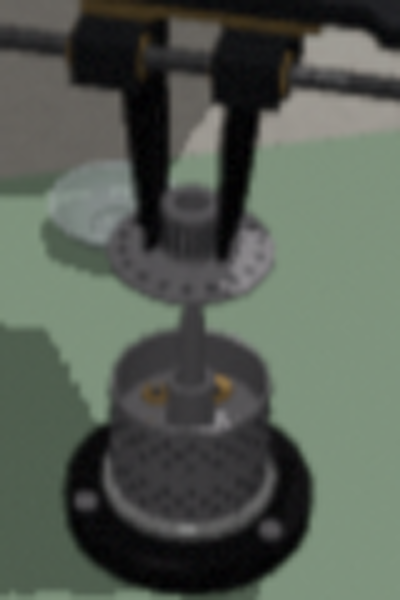

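Request:
{"op": "drive_tool", "data": {"commands": [{"dx": 0, "dy": 1, "dz": -5, "yaw": 0}, {"dx": 0, "dy": 0, "dz": -7, "yaw": 0}, {"dx": 0, "dy": 0, "dz": -5, "yaw": 0}, {"dx": 0, "dy": 0, "dz": -4, "yaw": 0}, {"dx": 0, "dy": 0, "dz": -3, "yaw": 0}]}}

```text
t: 19.75
eef_pos: [514.4, 24.6, 109.0]
tcp_rot: [-3.141, -0.001, 2.709]
ft_force: [-0.1, 0.3, -1.4]
opening: 0.218
```

Request:
{"op": "drive_tool", "data": {"commands": [{"dx": 0, "dy": 0, "dz": -3, "yaw": 0}, {"dx": 0, "dy": 0, "dz": -3, "yaw": 0}, {"dx": 0, "dy": 0, "dz": -2, "yaw": 0}, {"dx": 0, "dy": 0, "dz": 0, "yaw": 0}]}}

```text
t: 20.08
eef_pos: [514.5, 24.6, 101.5]
tcp_rot: [-3.142, -0.0, 2.709]
ft_force: [-0.5, -0.7, -0.6]
opening: 0.217
```

Run:
```python
from h import *
s=env.state(); print(s['t'],s['eef_pos'],s['tcp_rot'],s['ft_force'],s['moment'],s['opening'])
c=env.calibration('wrist')
I=env.read_camera('wrist'); cv2.imwrite('w14raw.png',I[:,:,::-1]); save('w14.png',I,(265,248,301,290),16)
p=s['eef_pos'];u=proj('wrist',[p[0],p[1],p[2]+17.2],c);v=proj('wrist',[p[0],p[1],106],c);print(u,v,(v-u)*16)
```

```text
20.0833 [514.50895672  24.58294411 101.49516233] [-3.14151196e+00 -4.13912797e-04  2.70878963e+00] [-0.47840975 -0.74927019 -0.58986409] [-0.05071063 -0.06270192 -0.05751744] 0.21716941833474335
[280.58114973 268.68334214] [280.69969468 258.52955992] [   1.89671927 -162.46051542]
```

View pics/w14.png

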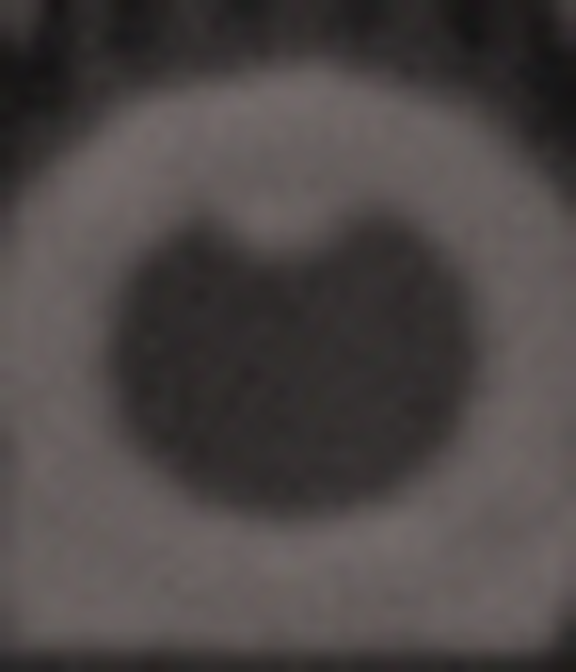

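Request:
{"op": "drive_tool", "data": {"commands": [{"dx": 0.2, "dy": -0.6, "dz": 0, "yaw": 0}, {"dx": 0, "dy": 0, "dz": -3, "yaw": 0}, {"dx": 0, "dy": 0, "dz": -4, "yaw": 0}, {"dx": 0, "dy": 0, "dz": -4, "yaw": 0}, {"dx": 0, "dy": 0, "dz": -4, "yaw": 0}]}}

```text
t: 20.55
eef_pos: [514.7, 24.0, 86.4]
tcp_rot: [3.142, -0.0, 2.709]
ft_force: [-0.4, 0.1, -0.6]
opening: 0.222
```

Request:
{"op": "drive_tool", "data": {"commands": [{"dx": 0, "dy": 0, "dz": -3, "yaw": 0}, {"dx": 0, "dy": 0, "dz": -2, "yaw": 0}, {"dx": 0, "dy": 0, "dz": -2, "yaw": 0}, {"dx": 0, "dy": 0, "dz": -1, "yaw": 0}, {"dx": 0, "dy": 0, "dz": 0, "yaw": 0}]}}

```text
t: 20.97
eef_pos: [514.7, 24.0, 78.6]
tcp_rot: [-3.142, -0.0, 2.709]
ft_force: [-1.4, -0.4, -1.2]
opening: 0.217
```

Request:
{"op": "drive_tool", "data": {"commands": [{"dx": 0, "dy": 0, "dz": -0.7, "yaw": 0}, {"dx": 0, "dy": 0, "dz": -0.5, "yaw": 0}, {"dx": 0, "dy": 0, "dz": 0, "yaw": 0}, {"dx": 0, "dy": 0, "dz": 0, "yaw": 0}]}}

```text
t: 21.3
eef_pos: [514.8, 24.0, 77.7]
tcp_rot: [3.142, -0.0, 2.709]
ft_force: [-1.0, 1.0, -1.1]
opening: 0.22
```

Request:
{"op": "drive_tool", "data": {"commands": [{"dx": 0, "dy": 0, "dz": -0.8, "yaw": 0}, {"dx": 0, "dy": 0, "dz": -0.6, "yaw": 0}, {"dx": 0, "dy": 0, "dz": 0, "yaw": 0}]}}

```text
t: 21.55
eef_pos: [514.8, 24.0, 76.2]
tcp_rot: [3.142, -0.0, 2.709]
ft_force: [-2.2, 0.7, -1.1]
opening: 0.22
```

Request:
{"op": "drive_tool", "data": {"commands": [{"dx": 0, "dy": 0, "dz": -0.4, "yaw": 0}, {"dx": 0, "dy": 0, "dz": 0, "yaw": 0}]}}

```text
t: 21.72
eef_pos: [514.8, 24.0, 75.8]
tcp_rot: [3.141, -0.0, 2.709]
ft_force: [-2.0, 0.1, 0.4]
opening: 0.218
```

Request:
{"op": "drive_tool", "data": {"commands": [{"dx": 0, "dy": 0, "dz": -0.3, "yaw": 0}, {"dx": 0, "dy": 0, "dz": 0, "yaw": 0}]}}

```text
t: 21.88
eef_pos: [514.8, 24.0, 75.8]
tcp_rot: [3.141, 0.0, 2.709]
ft_force: [-3.2, 1.6, 4.2]
opening: 0.219
```

Request:
{"op": "drive_tool", "data": {"commands": [{"dx": -0.2, "dy": 0.1, "dz": -0.3, "yaw": 0}, {"dx": 0, "dy": 0, "dz": 0, "yaw": 0}, {"dx": 0, "dy": 0, "dz": 0, "yaw": 0}]}}

```text
t: 22.13
eef_pos: [514.8, 24.0, 75.8]
tcp_rot: [3.141, 0.001, 2.709]
ft_force: [-3.5, 0.4, 7.9]
opening: 0.219
```

Run:
```python
from h import *
s=env.state(); print(s['t'],s['eef_pos'],s['tcp_rot'],s['ft_force'],s['moment'],s['opening'])
S=env.read_camera('scene'); save('s15.png',S,(255,130,335,250),5)
```

```text
22.1333 [514.78628412  24.01816702  75.77882607] [3.14131855e+00 7.34806726e-04 2.70879382e+00] [-3.52617466  0.3884401   7.87259333] [ 0.12217698  0.69691743 -0.01572288] 0.21898841743279424
```

View pics/s15.png

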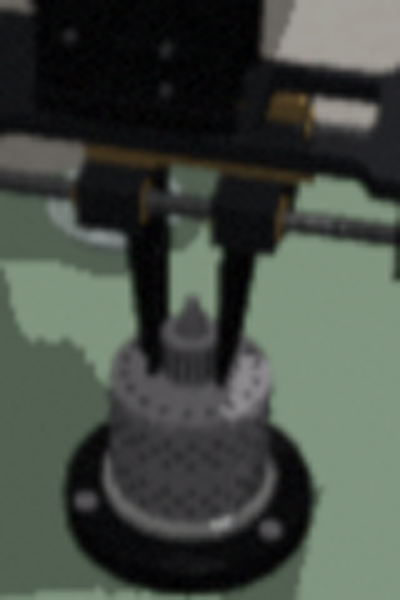

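The lid is home: TCP z holds at 75.8 while the force rises to 8 N, and the picture shows the spindle standing out of the collar. I'll release and retreat.

Request:
{"op": "drive_tool", "data": {"commands": [{"dx": 0, "dy": 0, "dz": 0.4, "yaw": 0}, {"dx": 0, "dy": 0, "dz": 0, "yaw": 0}]}}

```text
t: 22.35
eef_pos: [514.8, 24.0, 75.8]
tcp_rot: [3.141, 0.0, 2.709]
ft_force: [-1.8, 0.2, 4.3]
opening: 0.224
```

Request:
{"op": "drive_tool", "data": {"commands": [{"dx": 0, "dy": 0, "dz": 0, "yaw": 0}, {"dx": 0, "dy": 0, "dz": 0, "yaw": 0}, {"dx": 0, "dy": 0, "dz": 0, "yaw": 0}, {"dx": 0, "dy": 0, "dz": 0, "yaw": 0}, {"dx": 0, "dy": 0, "dz": 0, "yaw": 0}], "grip": 1}}

```text
t: 22.77
eef_pos: [514.7, 24.1, 75.6]
tcp_rot: [3.141, 0.0, 2.709]
ft_force: [-0.9, -0.2, -0.0]
opening: 0.517
```

Request:
{"op": "drive_tool", "data": {"commands": [{"dx": 0, "dy": 0, "dz": 0, "yaw": 0}, {"dx": 0, "dy": 0, "dz": 0, "yaw": 0}, {"dx": 0, "dy": 0, "dz": 0, "yaw": 0}, {"dx": 0, "dy": 0, "dz": 0, "yaw": 0}, {"dx": 0, "dy": 0, "dz": 0, "yaw": 0}]}}

```text
t: 23.18
eef_pos: [514.6, 24.1, 75.7]
tcp_rot: [3.141, 0.0, 2.709]
ft_force: [-0.0, 0.2, -0.2]
opening: 0.862
```

Request:
{"op": "drive_tool", "data": {"commands": [{"dx": 0, "dy": 0, "dz": 5, "yaw": 0}, {"dx": 0, "dy": 0, "dz": 15, "yaw": 0}, {"dx": 0, "dy": 0, "dz": 25, "yaw": 0}, {"dx": 0, "dy": 0, "dz": 30, "yaw": 0}, {"dx": 0, "dy": 0, "dz": 30, "yaw": 0}]}}

```text
t: 23.6
eef_pos: [514.3, 24.1, 182.0]
tcp_rot: [-3.141, -0.001, 2.709]
ft_force: [0.2, -0.5, -0.5]
opening: 1.001
```

Request:
{"op": "drive_tool", "data": {"commands": [{"dx": -5, "dy": 25, "dz": 20, "yaw": 0}, {"dx": -8, "dy": 30, "dz": 5, "yaw": 0}, {"dx": -8, "dy": 30, "dz": 0, "yaw": 0}, {"dx": -8, "dy": 30, "dz": 0, "yaw": 0}, {"dx": -8, "dy": 30, "dz": 0, "yaw": 0}]}}

```text
t: 24.02
eef_pos: [477.0, 170.3, 206.4]
tcp_rot: [3.141, 0.001, 2.708]
ft_force: [0.6, 0.1, 0.6]
opening: 1.002
```

Request:
{"op": "drive_tool", "data": {"commands": [{"dx": -10, "dy": 30, "dz": 0, "yaw": 0}, {"dx": -10, "dy": 30, "dz": 0, "yaw": 0}, {"dx": -8, "dy": 20, "dz": 0, "yaw": 0}, {"dx": -4, "dy": 10, "dz": 0, "yaw": 0}, {"dx": 0, "dy": 0, "dz": 0, "yaw": 0}]}}

```text
t: 24.43
eef_pos: [444.9, 260.4, 205.9]
tcp_rot: [3.141, 0.0, 2.711]
ft_force: [-0.2, 0.9, 0.4]
opening: 1.001
```

Run:
```python
from h import *
s=env.state(); print(s['t'],s['eef_pos'],s['ft_force'],s['opening'])
S=env.read_camera('scene'); T=env.read_camera('top')
a=cv2.resize(S[130:250,250:340],(405,540),interpolation=cv2.INTER_CUBIC);b=cv2.resize(T[186:246,241:301],(395,395),interpolation=cv2.INTER_CUBIC)
o=np.zeros((540,800,3),np.uint8);o[:,:405]=a;o[:395,405:]=b;save('f1.png',o);save('f2.png',S);save('f3.png',T)
```

```text
24.4333 [444.90067026 260.42207232 205.91530552] [-0.16724936  0.89526365  0.37077232] 1.00147171021091
```

View pics/f1.png

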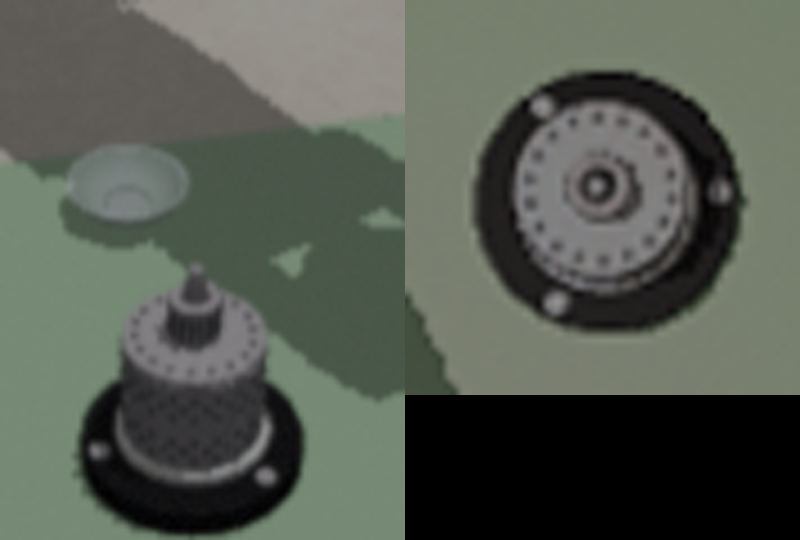

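View pics/f2.png

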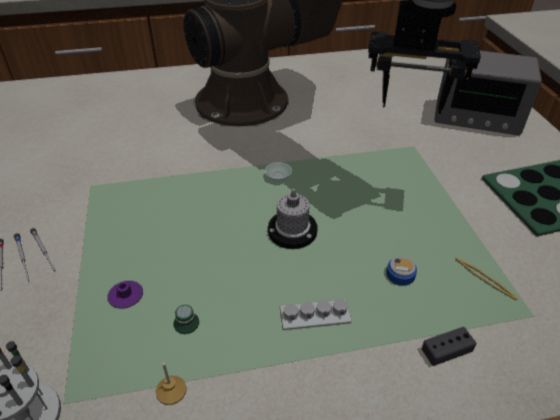

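View pics/f3.png

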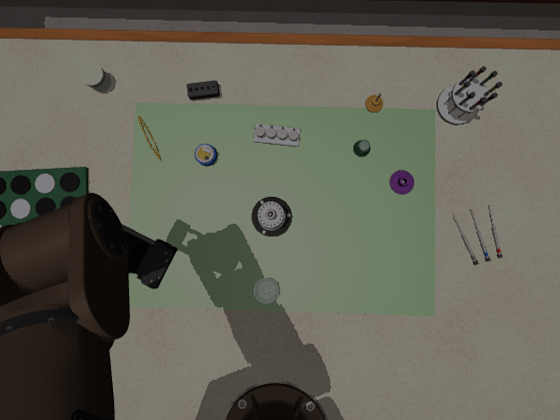

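The final views show basket and lid stacked flush on the carrier at top (271,215), scene (293,213). The spindle stands out of the collar, and the loupe, cushion, dish, oil stand and purple lid are where they started. I'm handing in.

```bash
python3 -c "
from cell import env
print(env.job_done())"
```

```text
the job is handed in; nothing more can be done
None
```

The loose basket and then the steel lid are on the spindle, both fully home, and the job is handed in. I lowered each one in the grip until it touched down, and only then opened the jaws. The arm's clock read about 24.5 s at hand-in, against the 59 s limit.

- **Basket seat:** It came to rest at tool height 49.6 mm, where 49.7 mm was expected, and pressing a little further raised the force to 10 N with no more travel.
- **Lid seat:** It came to rest at 75.8 mm, exactly as expected, with about 8 N of downward contact. There was a side force of about 3.5 N from the bore touching the spindle, gone once the jaws opened.
- **Basket level:** The tool tilt readings stayed within about 0.002 rad of straight down throughout the carry, and all the parts I could see were still in the basket after it was seated.
- **Final pictures:** The stack is coaxial and flush with the spindle standing out of the collar. The loupe, cushion, dish, oil stand and purple look-alike lid look unmoved, and the gripper is clear.

One measurement disagreed. The wrist camera first read about 1–2 mm off from the top and scene cameras. I corrected for this by sighting the spindle tip through each bore before lowering it fully. No check failed.

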